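# Roll the tumbler caddy into the red bay

### The arm

A 6-joint arm with a two-finger parallel gripper is mounted at the origin on the work surface. World frame = base frame: x ahead of the robot, y to its left, z up, the work surface at z = 0. Lengths are in m, angles in rad, forces in N, time in s.
With the tool pointing down it reaches from about 0.375 to 0.9 m from the base axis. Payload 3.1 kg.
Tool frame: the origin (TCP) lies between the finger pads; the fingertips stand 17 mm ahead of it and the grasp point (between the pads) lies 2 mm behind it; z points along the fingers, y is the line along which they close (so a half turn about z gives the same grasp; the last joint's range is limited). The gripper opens to 85 mm and grips with 20 to 120 N. Pads are 22 mm wide; open, the fingers measure 114 mm over their backs; the gripper's body (76 mm by 85 mm) begins 54 mm behind the grasp point. The pads swing forward as they close: fully open they stand 13 mm farther back than shut.
Start: joints at [-1.435, 0.527, 1.433, -0, 1.181, -0.178], TCP at [0.194, -0.594, 0.248] pointing down, gripper open.
Joint ranges: [-3.08, 3.08], [-0.75, 2.2], [0.22, 2.44], [-1.43, 4.57], [0, 2.65], [-2.85, 2.85]. Speed limits (rad/s): [2.79, 2.79, 3.14, 3.14, 3.14, 3.14].

### API

Orientations are given as a unit quaternion [x, y, z, w].
In Python, from station import sense, vision, order gives the robot as it stands.
- The arm moves only by the shell command python3 -m crank 'ROWS' [OPENING] [FORCE]. ROWS is JSON, a list of rows, each an object with "dp": the shift along the world's x, y, z in units of 30 mm (1.0 is 30 mm), a list of three; "angular": the turn, a rotation vector about the world's x, y, z in degrees, a list of three. In form: [{"dp": [dx, dy, dz], "angular": [ax, ay, az]}, ...]. A call has 1 to 20 rows; each row shifts and turns the commanded pose from where the row before left it; what a row does not reach is not made up. A row lasts 1/10 s, in which the tool goes at most 50 mm and 8.59 degrees, less where a joint would pass 70% of its speed; a pose out of reach is approached as far as the arm can. A call is refused whole if a number of a shift passes 1 or a number of a turn 8.59, either way. A call with a gripper value outside its range is refused whole. OPENING is the closure, from 0 (fully open) to 1 (shut), set as the call begins (- or left out, the last holds). The fingers move at their own pace and stop on an object; FORCE is the grip in N (left out, the last holds). Time passes only in rows, so rows that do not move let the fingers close. It gives the time, the measured TCP pose, the force, the opening and the grip force at its end, in the units of the state.
- sense(): the state, without advancing time (a new reading comes with each control period).
- vision.snapshot(name): name is "scene" or "top" or "wrist"; returns a dict with "image" (384x512x3 uint8, blue, green, red), "range_z" (384x512 float32, m along the optical axis (not along the pixel's ray), 0 where there is no reading), "mtx" (3x3 intrinsics, pixels), "pose" (4x4, takes a point from camera to world coordinates); the wrist camera has in their place "mount" (4x4, takes a point from camera to tool coordinates, whose origin is the TCP and whose axes are the flange's). Camera axes: x right, y down, z forward; pixel columns grow to the right and rows downward; lengths in m; the calibration is good to about 2 mm. A picture is of the moment at which its call begins: read the wrist's pose just before it.
- order.sign_off(): hands the job in; it is judged then, once.
The state is a dict: "t": time; "q": joint angles; "qd": joint speeds; "tau": joint torques, N m; "tcp_pos": TCP position; "tool_rot": TCP orientation; "force": force on the tool from outside, world axes, zero at the start; "ft_torque": the same for the moment, N m; "finger_gap": opening from 0.0 (shut) to 1.0 (fully open); "gripper_force": force on a finger pad.
Only numpy, scipy, OpenCV 4.12 (cv2) and the standard library are available. Lean on these libraries where they do the work, as an engineer would, in place of code of your own. Each camera call takes 0.05 s, during which the arm holds its last target. There are 200 camera calls.

### The job

Take the orange wheeled caddy by its black handle bar and roll it forwards, without lifting it off its wheels: first straight ahead for about 8 cm until both front castors trail straight behind their pivots, then steer it into the bay outlined in red tape (not the blue one). Leave it centred and square inside the outline, with the glass tumbler still standing in its ring, and let go of the handle.

Things in the scene. Friction and masses are not known exactly. Their poses are not given: they have to be found in the camera images.
- caddy: Small rolling caddy: orange deck 150 x 110 mm, its top 40 mm above the table, on four 24 mm rubber wheels. The origin lies midway along and across the deck, at table height. +x is its forward direction (away from the handle), +y its left, z up. The two rear wheels (50 mm behind the origin) are fixed straight ahead; the two front ones are free-swivelling castors. It starts with its front pointing roughly to world +y (within 15 degrees). About 0.6 kg; it rolls easily.
- caddy_handle (a point): Centre of the black handle bar: 14 mm thick along the caddy's x, 74 mm long along its y, 18 mm high, carried by two thin steel uprights near its ends (30 mm either side of the centre). It stands 60 mm behind the caddy's origin and 155 mm above the table, axes as the caddy's, and turns with the caddy. The uprights slide freely upward in the deck by up to 20 mm, so a gripped bar may ride a few millimetres high while all wheels stay down; lifted more, the caddy comes up.
- castor_left_wheel (a point): Wheel centre of the front left castor, 12 mm above the table. The castor swivels about a pivot fixed in the caddy 50 mm ahead of and 38 mm left of its origin; the wheel hangs 14 mm off the pivot. The point's x axis points from the wheel to the pivot, so when it trails straight its x axis is parallel to the caddy's and the wheel is 36 mm ahead of the caddy's origin. It starts swung 50 to 140 degrees to one side; rolling the caddy 60 mm or more straight ahead straightens it.
- castor_right_wheel (a point): The same for the front right castor, pivot 50 mm ahead of and 38 mm right of the caddy's origin.
- red_bay: Rectangle of red tape flat on the table, 180 x 140 mm outside, tape 10 mm wide, no height. Origin at its centre; x along its length, pointing roughly to world +y as the caddy's front must point. A like rectangle in blue tape lies beside it and is not to be used.
- tumbler_mid (a point): Centre (45 mm above its foot) of the glass tumbler, 66 mm across and 90 mm high, standing loose inside a white ring 15 mm high on the deck, 20 mm ahead of the caddy's origin; its rim is 130 mm above the table.
Not all that is in view belongs to the job. Of the things like the caddy, leave any that is purple; of the rest the smaller one is meant.

How it is judged:
By the outcome, as a careful person would: the job done as asked, in the order asked, and still so for the second after the job is handed in, with the robot touching nothing.
It also fails if it takes over 48 s, if anything falls off the work surface, if the arm or the gripper's body presses on something with over 40 N, if the wrist force passes 120 N, or if a joint passes its speed limit or range.

## Working session

There is one attempt and no reset: what is moved stays moved. The work goes in short steps, Python scripts to look and compute and a shell command to move; the robot and the scene stay as the last step left them, time stands still between calls to the robot, and variables do not carry over. Pictures are saved under pics/ and viewed, at most 10 in all, crops included, and the job is handed in when it is done.

```bash
ls; mkdir -p pics
python3 - <<'E'
from station import sense, vision
import cv2,numpy as np
s=sense();print(s)
for n in("scene","top"):
    d=vision.snapshot(n);cv2.imwrite(f"pics/{n}0.png",d["image"]);np.savez(f"{n}0.npz",**d);print(n,d["mtx"].tolist(),np.round(d["pose"],3).tolist())
E
```

```text
pics
{'t': 0.0, 'q': array([-1.43452718e+00,  5.28480487e-01,  1.43396219e+00,  2.94091277e-05,
        1.18135695e+00, -1.78507913e-01]), 'qd': array([ 0.00062524, -0.00136425,  0.00088988, -0.00042019, -0.00080296,
        0.00088001]), 'tau': array([-1.48944127e-04, -4.42346764e+01, -1.78023469e+01, -2.11628935e-04,
        8.54400132e-03,  1.07665454e-05]), 'tcp_pos': array([ 0.19343706, -0.59357774,  0.24730572]), 'tool_rot': array([ 9.87640248e-01,  1.56733926e-01,  3.68975058e-05, -1.10295174e-03]), 'force': array([-0.13568485,  0.4314231 ,  0.60745511]), 'ft_torque': array([0.04684493, 0.01144439, 0.02480054]), 'gripper_force': 0.0, 'finger_gap': 1.0006282709454357}
scene [[361.22671867864085, 0.0, 250.66509974325285], [0.0, 361.22671867864085, 188.34005972900005], [0.0, 0.0, 1.0]] [[0.075, 0.727, -0.682, 1.096], [0.997, -0.068, 0.038, -0.102], [-0.019, -0.683, -0.73, 0.771], [0.0, 0.0, 0.0, 1.0]]
top [[420.06274706618257, 0.0, 263.3640494274163], [0.0, 420.06274706618257, 185.03208115721716], [0.0, 0.0, 1.0]] [[0.012, -0.999, 0.035, 0.426], [-1.0, -0.011, 0.012, -0.068], [-0.012, -0.035, -0.999, 1.021], [0.0, 0.0, 0.0, 1.0]]
```

View pics/top0.png

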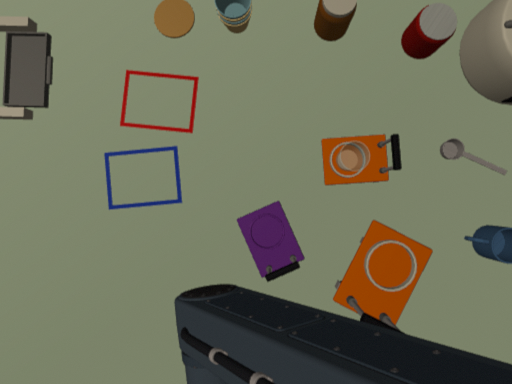

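View pics/scene0.png

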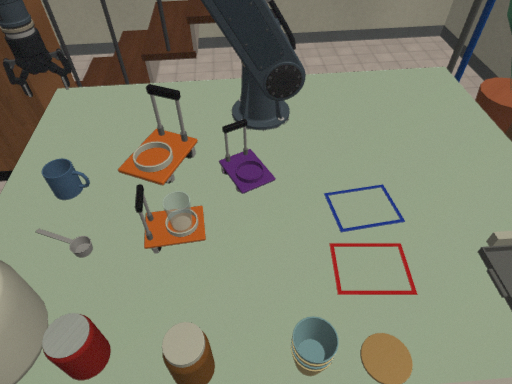

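The image shows three caddy-like things: the small orange one with the tumbler at top px (355,160), a larger orange one at (390,270) and a purple one at (270,240). I choose the small orange one, with its handle at (396,152). The red bay is at (160,101) and the blue one at (144,178).

```bash
cat > h.py <<'E'
import numpy as np, cv2
from station import sense, vision
def pts(d,m,pose=None):
    v,u=np.nonzero(m&(d["range_z"]>0)); z=d["range_z"][v,u]; K=d["mtx"]
    P=np.stack([(u-K[0,2])*z/K[0,0],(v-K[1,2])*z/K[1,1],z,np.ones_like(z)])
    return ((d["pose"] if pose is None else pose)@P)[:3].T
def rect(P,near=None):
    (c,s,a)=cv2.minAreaRect((P[:,:2]*1000).astype(np.float32))
    if s[0]<s[1]: s=s[::-1]; a+=90
    a=a%180
    return np.round(c,1),np.round(s,1),round(a,2)
def big(m):
    n,l,st,_=cv2.connectedComponentsWithStats(m.astype(np.uint8)); k=1+np.argsort(-st[1:,4])
    return [l==i for i in k if st[i,4]>30]
def masks(d):
    H,S,V=cv2.split(cv2.cvtColor(d["image"],cv2.COLOR_BGR2HSV))
    red=((H<4)|(H>175))&(S>150)&(V>80); org=(H>=5)&(H<14)&(S>200)&(V>150)
    return red,org
def measure(d):
    red,org=masks(d)
    out={}
    for nm,m in(("red",red),("org",org)):
        for b in big(m):
            P=pts(d,b); 
            if nm=="org": P=P[abs(P[:,2]-.04)<.008]
            if nm=="red": P=P[abs(P[:,2])<.01]
            if len(P)>80: print(nm,len(P),rect(P),np.round(np.median(P[:,2]),4))
E
python3 - <<'E'
from h import *
for n in("top","scene"):
    d=dict(np.load(n+"0.npz")); print(n); measure(d)
    B=pts(d,d["image"].max(2)<60); 
    for P in [B[(B[:,2]>.13)&(B[:,2]<.18)&(B[:,0]>.4)]]:
        print("bar",len(P),rect(P) if len(P)>5 else "",P.mean(0))
d=dict(np.load("top0.npz"));c=cv2.resize(d["image"][100:210,300:430],None,fx=5,fy=5,interpolation=2);cv2.imwrite("pics/c1.png",c)
E
```

```text
top
red 765 (array([665.2, 204.8]), array([179.6, 138.1]), 84.81) 0.0005
org 1404 (array([ 523.3, -268.2]), array([146.9, 104.4]), 94.83) 0.0394
org 117 (array([ 513.8, -236.5]), array([69.1, 36.7]), 28.71) 0.0397
bar 292 (array([ 660.4, -284.6]), array([351.8,  37.4]), 19.72) [ 0.54087177 -0.32191076  0.160011  ]
scene
red 679 (array([662.6, 205.7]), array([179. , 136.9]), 85.1) 0.0014
org 874 (array([ 522.7, -266.6]), array([145.3, 108.8]), 94.31) 0.0404
bar 172 (array([ 528.8, -326.3]), array([70.9, 12.3]), 3.69) [ 0.53314376 -0.3251791   0.16166158]
```

View pics/c1.png

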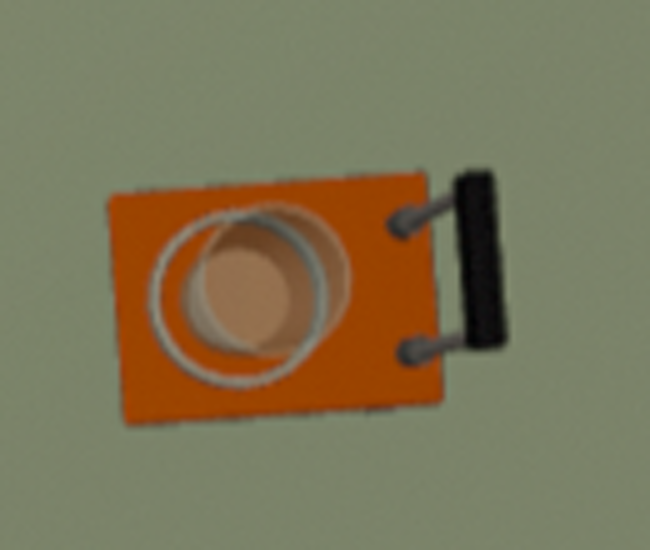

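Crop check: the small orange caddy holds the tumbler, and its bar is at crop (480,260). Caddy centre is about (523,-267) mm at heading 94.6°, bar at (528,-327). The bay is at (664,205) mm, heading 85°. Next, go above the bar with the gripper half closed.

```bash
python3 -m crank '[{"dp":[0.4,0.32,0],"angular":[0,0,-1]},{"dp":[0.8,0.63,0],"angular":[0,0,-1]},{"dp":[0.8,0.63,0],"angular":[0,0,-1]},{"dp":[0.8,0.63,0],"angular":[0,0,-1]},{"dp":[0.8,0.63,0],"angular":[0,0,-1]},{"dp":[0.8,0.63,0],"angular":[0,0,-1]},{"dp":[0.8,0.63,0],"angular":[0,0,-1]},{"dp":[0.8,0.63,0],"angular":[0,0,-1]},{"dp":[0.8,0.63,0],"angular":[0,0,-1]},{"dp":[0.8,0.63,0],"angular":[0,0,-1]},{"dp":[0.8,0.63,0],"angular":[0,0,-1]},{"dp":[0.8,0.63,0],"angular":[0,0,-1]},{"dp":[0.8,0.63,0],"angular":[0,0,-1]},{"dp":[0.8,0.63,0],"angular":[0,0,-0.4]},{"dp":[0.4,0.38,0],"angular":[0,0,0]},{"dp":[0,0,0],"angular":[0,0,0]},{"dp":[0,0,0],"angular":[0,0,0]}]' 0.45 40
python3 - <<'E'
from h import *
from scipy.spatial.transform import Rotation as R
s=sense(); d=vision.snapshot("wrist")
T=np.eye(4);T[:3,:3]=R.from_quat(s["tool_rot"]).as_matrix();T[:3,3]=s["tcp_pos"]
print(s["tcp_pos"],R.from_matrix(T[:3,:3]).apply([0,1,0]),s["finger_gap"],s["q"])
m=(d["image"].max(2)<60); P=pts(d,m,T@d["mount"]); P=P[(P[:,2]>.14)&(P[:,2]<.175)&(P[:,0]>.45)&(P[:,0]<.6)]
print(len(P),rect(P),P.mean(0))
cv2.imwrite("pics/w1.png",d["image"])
E
```

```text
t: 1.8
tcp_pos: [0.5289, -0.3278, 0.248]
tool_rot: [0.999, 0.041, -0.001, 0.0]
force: [1.1, 0.3, 0.9]
finger_gap: 0.548
gripper_force: 0.0
[ 0.52887473 -0.32776162  0.24797709] [ 8.14632778e-02 -9.96676344e-01  1.94764224e-06] 0.5479755295317732 [-7.33725212e-01  5.24471416e-01  1.43958216e+00 -1.03494896e-03
  1.17843738e+00  7.55913629e-01]
2134 (array([ 528.6, -328.5]), array([73.3, 13.2]), 4.31) [ 0.53165194 -0.32823131  0.16378055]
```

View pics/w1.png

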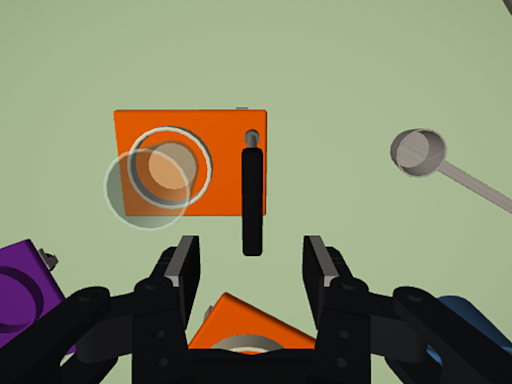

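The bar (252,200) lies centred between the fingers. TCP is within 1 mm and 0.4° of the bar. Descend and close.

```bash
python3 -m crank '[{"dp":[0,0,-0.4],"angular":[0,0,0]},{"dp":[0,0,-0.5],"angular":[0,0,0]},{"dp":[0,-0.02,-0.5],"angular":[0,0,-0.2]},{"dp":[0,0,-0.5],"angular":[0,0,0]},{"dp":[0,0,-0.5],"angular":[0,0,0]},{"dp":[0,0,-0.4],"angular":[0,0,0]},{"dp":[0,0,-0.25],"angular":[0,0,0]},{"dp":[0,0,0],"angular":[0,0,0]}]' && python3 -m crank '[{"dp":[0,0,0],"angular":[0,0,0]},{"dp":[0,0,0],"angular":[0,0,0]},{"dp":[0,0,0],"angular":[0,0,0]},{"dp":[0,0,0],"angular":[0,0,0]},{"dp":[0,0,0],"angular":[0,0,0]},{"dp":[0,0,0],"angular":[0,0,0]},{"dp":[0,0,0],"angular":[0,0,0]},{"dp":[0,0,0],"angular":[0,0,0]}]' 1 40
```

```text
t: 2.65
tcp_pos: [0.5285, -0.3281, 0.1553]
tool_rot: [0.999, 0.038, -0.001, -0.001]
force: [-0.3, 0.5, -0.1]
finger_gap: 0.548
gripper_force: 0.0
t: 3.45
tcp_pos: [0.53, -0.3286, 0.1576]
tool_rot: [0.999, 0.039, 0.001, 0.001]
force: [-0.8, -0.1, 5.0]
finger_gap: 0.152
gripper_force: 43.6
```

```bash
python3 -m crank '[{"dp":[0,0,0.1],"angular":[0,0,0]},{"dp":[0,0,0],"angular":[0,0,0]},{"dp":[-0.008,0.1,0],"angular":[0,0,0]},{"dp":[-0.015,0.2,0],"angular":[0,0,0]},{"dp":[-0.023,0.3,0],"angular":[0,0,0]},{"dp":[-0.023,0.3,0],"angular":[0,0,0]},{"dp":[-0.023,0.3,0],"angular":[0,0,0]},{"dp":[-0.023,0.3,0],"angular":[0,0,0]},{"dp":[-0.023,0.3,0],"angular":[0,0,0]},{"dp":[-0.023,0.3,0],"angular":[0,0,0]},{"dp":[-0.023,0.3,0],"angular":[0,0,0]},{"dp":[-0.015,0.2,0],"angular":[0,0,0]},{"dp":[-0.015,0.2,0],"angular":[0,0,0]},{"dp":[0,0,0],"angular":[0,0,0]},{"dp":[0,0,0],"angular":[0,0,0]}]'
cat > look.py <<'E'
from h import *
import sys
s=sense();print(s["tcp_pos"],s["tool_rot"],s["force"],s["finger_gap"])
for n in("top","scene"):
    d=vision.snapshot(n);print(n);measure(d);cv2.imwrite(f"pics/{n}{sys.argv[1]}.png",d["image"])
E
python3 look.py 1
python3 - <<'E'
import cv2
a=cv2.imread("pics/scene1.png")[130:280,110:320]
cv2.imwrite("pics/c2.png",cv2.resize(a,None,fx=3.8,fy=3.8,interpolation=2))
E
```

```text
t: 4.95
tcp_pos: [0.523, -0.2439, 0.1598]
tool_rot: [0.999, 0.039, -0.0, -0.0]
force: [0.4, 0.6, -0.6]
finger_gap: 0.156
gripper_force: 42.7
[ 0.52304024 -0.24393634  0.15976905] [ 9.99246011e-01  3.88247734e-02 -1.71975002e-04 -1.31002991e-04] [ 0.42059328  0.60379601 -0.61617906] 0.15617015121895247
top
red 754 (array([664.8, 204.9]), array([180.1, 137.8]), 84.78) 0.0005
scene
red 681 (array([662.3, 205.9]), array([179. , 136.9]), 85.12) 0.0015
org 836 (array([ 516.8, -182.2]), array([144.2, 108. ]), 94.49) 0.0405
```

View pics/c2.png

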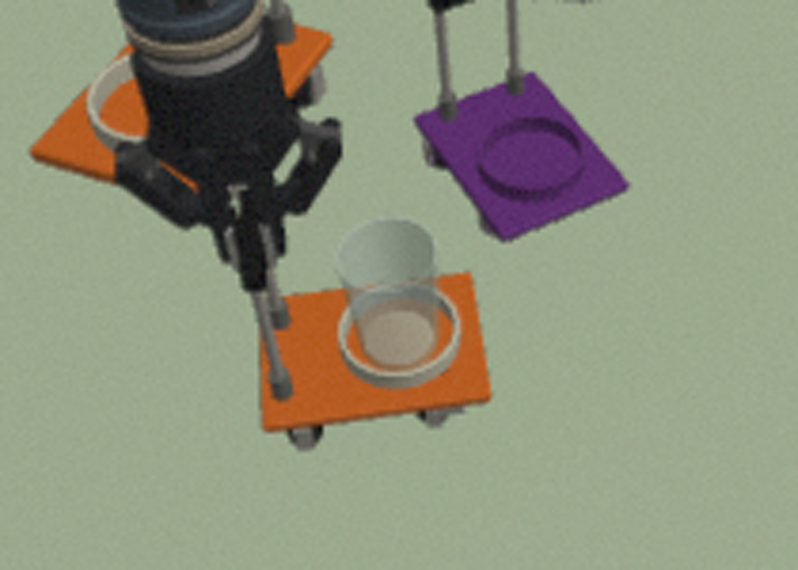

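The crop shows the near front castor wheel at (435,412), about 38 mm ahead of the deck centre, so it is trailing straight. The tumbler stands upright in its ring at (390,320). Next I compute the steering path, with the rear axle following its own heading.

```bash
cat > plan.py <<'E'
import numpy as np
from scipy.interpolate import BPoly
def plan(tcp,h0,goal,h1,n):
    u=lambda a:np.array([np.cos(np.radians(a)),np.sin(np.radians(a))])
    A=np.array(tcp)+10*u(h0); B=np.array(goal)-50*u(h1); L=np.linalg.norm(B-A)
    f=BPoly.from_derivatives([0,1],[[A,L*u(h0),0*A],[B,L*u(h1),0*B]])
    t=np.linspace(0,1,2001); p=f(t); v=f(t,1); s=np.r_[0,np.cumsum(np.linalg.norm(np.diff(p,axis=0),axis=1))]
    w=np.r_[.3,.6,np.ones(n-4),.6,.3]; tt=np.interp(s[-1]*np.r_[0,np.cumsum(w)]/w.sum(),s,t)
    p=f(tt); v=f(tt,1); th=np.degrees(np.arctan2(v[:,1],v[:,0])); bar=p-10*np.stack([u(a) for a in th])
    c=np.round(np.c_[bar/30,th]/[.01,.01,.1])*[.01,.01,.1]
    for r in np.diff(c,axis=0): print(np.round(r,2).tolist())
    print("end",bar[-1],"len",s[-1],"th",th.min(),th.max())
E
python3 -c "
from plan import *
plan([523,-243.9],94.45,[664,205.2],84.95,40)"
```

```text
[-0.01, 0.11, 0.0]
[-0.01, 0.22, -0.3]
[-0.03, 0.38, -1.1]
[-0.03, 0.37, -1.7]
[-0.01, 0.37, -2.3]
[0.0, 0.37, -2.7]
[0.01, 0.38, -3.1]
[0.04, 0.37, -3.3]
[0.05, 0.37, -3.3]
[0.08, 0.36, -3.4]
[0.1, 0.36, -3.1]
[0.12, 0.36, -3.0]
[0.14, 0.34, -2.6]
[0.16, 0.34, -2.3]
[0.17, 0.33, -2.0]
[0.18, 0.33, -1.6]
[0.19, 0.32, -1.3]
[0.2, 0.31, -1.0]
[0.21, 0.32, -0.6]
[0.21, 0.3, -0.4]
[0.21, 0.31, -0.1]
[0.21, 0.31, 0.3]
[0.21, 0.3, 0.5]
[0.21, 0.31, 0.8]
[0.21, 0.31, 1.1]
[0.2, 0.31, 1.4]
[0.2, 0.32, 1.6]
[0.18, 0.33, 1.9]
[0.18, 0.33, 2.2]
[0.16, 0.33, 2.4]
[0.15, 0.34, 2.6]
[0.13, 0.35, 2.6]
[0.12, 0.36, 2.7]
[0.1, 0.35, 2.5]
[0.09, 0.37, 2.3]
[0.07, 0.36, 2.0]
[0.05, 0.37, 1.6]
[0.05, 0.37, 0.9]
[0.02, 0.23, 0.3]
[0.01, 0.11, 0.1]
end [658.7184968  145.43290434] len 422.84725875526726 th 55.24182786286428 94.44999999999999
```

```bash
python3 -m crank '[{"dp":[-0.01,0.11,0],"angular":[0,0,0]},{"dp":[-0.01,0.22,0],"angular":[0,0,-0.3]},{"dp":[-0.03,0.38,0],"angular":[0,0,-1.1]},{"dp":[-0.03,0.37,0],"angular":[0,0,-1.7]},{"dp":[-0.01,0.37,0],"angular":[0,0,-2.3]},{"dp":[0,0.37,0],"angular":[0,0,-2.7]},{"dp":[0.01,0.38,0],"angular":[0,0,-3.1]},{"dp":[0.04,0.37,0],"angular":[0,0,-3.3]},{"dp":[0.05,0.37,0],"angular":[0,0,-3.3]},{"dp":[0.08,0.36,0],"angular":[0,0,-3.4]},{"dp":[0.1,0.36,0],"angular":[0,0,-3.1]},{"dp":[0.12,0.36,0],"angular":[0,0,-3]},{"dp":[0.14,0.34,0],"angular":[0,0,-2.6]},{"dp":[0.16,0.34,0],"angular":[0,0,-2.3]},{"dp":[0.17,0.33,0],"angular":[0,0,-2]},{"dp":[0.18,0.33,0],"angular":[0,0,-1.6]},{"dp":[0.19,0.32,0],"angular":[0,0,-1.3]},{"dp":[0.2,0.31,0],"angular":[0,0,-1]},{"dp":[0,0,0],"angular":[0,0,0]},{"dp":[0,0,0],"angular":[0,0,0]}]'
python3 look.py 2
python3 - <<'E'
from h import *
print(sense()["q"])
E
```

```text
t: 7.05
tcp_pos: [0.5625, -0.0639, 0.1595]
tool_rot: [0.957, -0.289, -0.001, 0.0]
force: [-1.2, 1.1, -0.1]
finger_gap: 0.15
gripper_force: 42.7
[ 0.5625432  -0.06387007  0.15949291] [ 9.57331483e-01 -2.88989631e-01 -1.19216038e-03  6.22547405e-05] [-1.18881153  1.07233392 -0.14705725] 0.1504368182496823
top
red 759 (array([664.7, 204.7]), array([179.7, 138.3]), 84.63) 0.0003
scene
red 680 (array([662.1, 205.6]), array([179. , 137.7]), 85.08) 0.0014
org 999 (array([593.7, -10.8]), array([145.9, 108. ]), 56.54) 0.0406
[-3.11198822e-01  5.68560692e-01  1.66306764e+00 -1.31261154e-04
  9.12497417e-01  1.84710337e+00]
```

View pics/scene2.png

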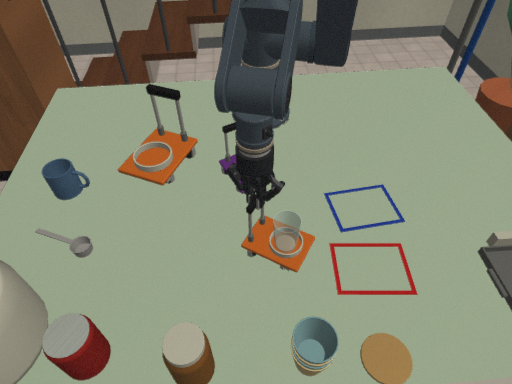

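The caddy is steering as planned (orange at (280,243)), wheels down and tumbler upright. Replan the second half from the measured pose.

```bash
python3 -c "
from plan import *
plan([562.5,-63.9],56.4,[664,205.2],84.9,24)"
```

```text
[0.06, 0.09, 0.0]
[0.12, 0.18, 0.0]
[0.2, 0.3, -0.1]
[0.19, 0.29, 0.0]
[0.2, 0.3, 0.1]
[0.2, 0.3, 0.3]
[0.2, 0.29, 0.4]
[0.19, 0.3, 0.7]
[0.2, 0.3, 0.9]
[0.18, 0.31, 1.2]
[0.19, 0.3, 1.4]
[0.17, 0.32, 1.7]
[0.17, 0.31, 2.0]
[0.16, 0.32, 2.1]
[0.14, 0.33, 2.4]
[0.13, 0.33, 2.5]
[0.12, 0.34, 2.6]
[0.1, 0.34, 2.6]
[0.09, 0.35, 2.4]
[0.07, 0.35, 2.1]
[0.05, 0.35, 1.7]
[0.04, 0.36, 1.1]
[0.03, 0.21, 0.4]
[0.01, 0.11, 0.0]
end [658.66634219 145.43753608] len 233.589947762808 th 56.298774686754385 84.89999999999996
```

```bash
python3 -m crank '[{"dp":[0.06,0.09,0],"angular":[0,0,0]},{"dp":[0.12,0.18,0],"angular":[0,0,0]},{"dp":[0.2,0.3,0],"angular":[0,0,-0.1]},{"dp":[0.19,0.29,0],"angular":[0,0,0]},{"dp":[0.2,0.3,0],"angular":[0,0,0.1]},{"dp":[0.2,0.3,0],"angular":[0,0,0.3]},{"dp":[0.2,0.29,0],"angular":[0,0,0.4]},{"dp":[0.19,0.3,0],"angular":[0,0,0.7]},{"dp":[0.2,0.3,0],"angular":[0,0,0.9]},{"dp":[0.18,0.31,0],"angular":[0,0,1.2]},{"dp":[0.19,0.3,0],"angular":[0,0,1.4]},{"dp":[0.17,0.32,0],"angular":[0,0,1.7]},{"dp":[0.17,0.31,0],"angular":[0,0,2]},{"dp":[0.16,0.32,0],"angular":[0,0,2.1]},{"dp":[0.14,0.33,0],"angular":[0,0,2.4]},{"dp":[0.13,0.33,0],"angular":[0,0,2.5]},{"dp":[0.12,0.34,0],"angular":[0,0,2.6]},{"dp":[0.1,0.34,0],"angular":[0,0,2.6]},{"dp":[0.09,0.35,0],"angular":[0,0,2.4]},{"dp":[0.07,0.35,0],"angular":[0,0,2.1]}]' && python3 -m crank '[{"dp":[0.05,0.35,0],"angular":[0,0,1.7]},{"dp":[0.04,0.36,0],"angular":[0,0,1.1]},{"dp":[0.03,0.21,0],"angular":[0,0,0.4]},{"dp":[0.01,0.11,0],"angular":[0,0,0]},{"dp":[0,0,0],"angular":[0,0,0]},{"dp":[0,0,0],"angular":[0,0,0]},{"dp":[0,0,0],"angular":[0,0,0]}]'
python3 look.py 3
python3 - <<'E'
import cv2
a=cv2.imread("pics/top3.png")[40:160,70:230]
cv2.imwrite("pics/c3.png",cv2.resize(a,None,fx=5,fy=5,interpolation=2))
E
```

```text
t: 9.15
tcp_pos: [0.6563, 0.1149, 0.1598]
tool_rot: [0.997, -0.071, 0.0, -0.0]
force: [0.6, -0.5, -0.4]
finger_gap: 0.154
gripper_force: 42.7
t: 9.85
tcp_pos: [0.6598, 0.1446, 0.1598]
tool_rot: [0.999, -0.045, -0.0, -0.0]
force: [-0.3, 0.6, 0.4]
finger_gap: 0.155
gripper_force: 42.7
[0.65984709 0.14460827 0.15980208] [ 9.98972323e-01 -4.53242290e-02 -1.06974283e-04 -2.26454650e-05] [-0.25022433  0.5873634   0.41097681] 0.15495099310866034
top
red 295 (array([660.8, 163.1]), array([137.1,  96.8]), 174.83) 0.0004
org 374 (array([648.3, 163.4]), array([82.8, 62.2]), 174.78) 0.0396
scene
red 437 (array([662.5, 205.8]), array([179. , 136.3]), 85.19) 0.0013
org 1041 (array([663.4, 205.6]), array([147.4, 108.3]), 85.1) 0.0405
```

View pics/c3.png

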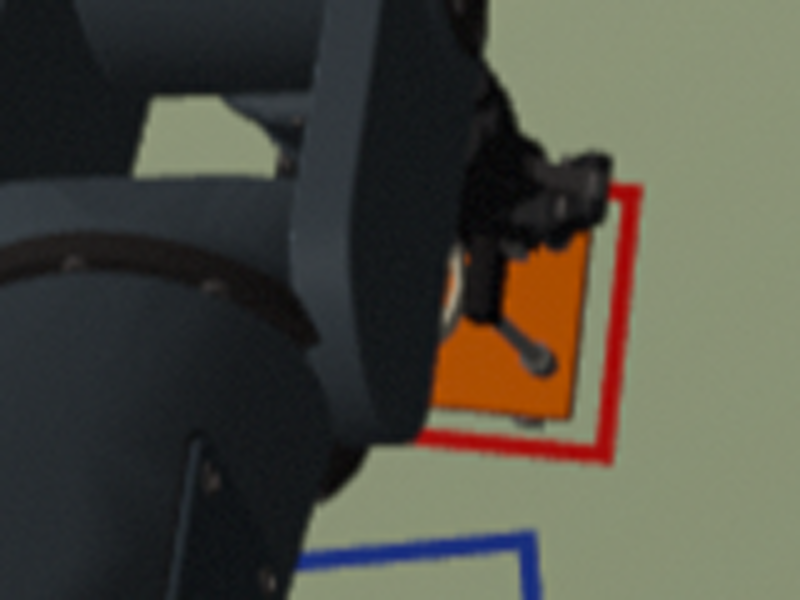

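The deck sits inside the red outline (rear edge ~x 580 of tape 620 in the crop). In the scene camera the centre is within 1 mm and heading within 0.1° of the bay. Release and retreat upwards.

```bash
python3 -m crank '[{"dp":[0,0,-0.07],"angular":[0,0,0]},{"dp":[0,0,0],"angular":[0,0,0]}]' && python3 -m crank '[{"dp":[0,0,0],"angular":[0,0,0]},{"dp":[0,0,0],"angular":[0,0,0]},{"dp":[0,0,0],"angular":[0,0,0]},{"dp":[0,0,0],"angular":[0,0,0]},{"dp":[0,0,0],"angular":[0,0,0]},{"dp":[0,0,0],"angular":[0,0,0]}]' 0.45 && python3 -m crank '[{"dp":[0,0,0.2],"angular":[0,0,0]},{"dp":[0,0,0.4],"angular":[0,0,0]},{"dp":[0,0,0.6],"angular":[0,0,0]},{"dp":[0,0,0.7],"angular":[0,0,0]},{"dp":[0,0,0.7],"angular":[0,0,0]},{"dp":[0,0,0.7],"angular":[0,0,0]},{"dp":[-0.2,-0.8,0.2],"angular":[0,0,0]},{"dp":[-0.4,-1,0],"angular":[0,0,0]},{"dp":[-0.4,-1,0],"angular":[0,0,0]},{"dp":[-0.4,-1,0],"angular":[0,0,0]},{"dp":[-0.4,-1,0],"angular":[0,0,0]},{"dp":[-0.4,-1,0],"angular":[0,0,0]},{"dp":[-0.4,-1,0],"angular":[0,0,0]},{"dp":[-0.2,-0.6,0],"angular":[0,0,0]},{"dp":[0,0,0],"angular":[0,0,0]},{"dp":[0,0,0],"angular":[0,0,0]}]'
python3 look.py 4
python3 - <<'E'
import cv2,numpy as np
a=cv2.imread("pics/top4.png")[40:160,70:230];b=cv2.imread("pics/scene4.png")[190:310,300:460]
cv2.imwrite("pics/c4.png",cv2.resize(np.hstack([a,b]),None,fx=2.5,fy=2.5,interpolation=2))
E
```

```text
t: 10.15
tcp_pos: [0.6599, 0.1447, 0.1578]
tool_rot: [0.999, -0.045, 0.0, 0.0]
force: [1.8, -0.2, 0.4]
finger_gap: 0.151
gripper_force: 42.8
t: 10.75
tcp_pos: [0.6599, 0.145, 0.1577]
tool_rot: [0.999, -0.045, -0.0, -0.0]
force: [0.3, 0.7, 0.3]
finger_gap: 0.55
gripper_force: 0.0
t: 12.35
tcp_pos: [0.5763, -0.0772, 0.2637]
tool_rot: [0.999, -0.046, 0.001, -0.0]
force: [-0.3, -0.4, -0.1]
finger_gap: 0.549
gripper_force: 0.0
[ 0.57625483 -0.07716758  0.26373461] [ 9.98959509e-01 -4.55982541e-02  8.31508085e-04 -8.12349738e-05] [-0.32261734 -0.36261403 -0.11655286] 0.5485017063252028
top
red 210 (array([600.2, 218.8]), array([161.6,  17.9]), 80.7) 0.0006
red 177 (array([682.5, 122.7]), array([118.2,  51.5]), 20.44) 0.0004
org 114 (array([631.4, 206. ]), array([146.7,  40.6]), 83.57) 0.0396
org 92 (array([660.1, 218. ]), array([68.7, 42.7]), 136.94) 0.04
scene
red 438 (array([662.6, 205.5]), array([178.7, 136.4]), 84.9) 0.0014
org 1033 (array([662.6, 205. ]), array([146.2, 107.9]), 85.56) 0.0406
```

View pics/c4.png

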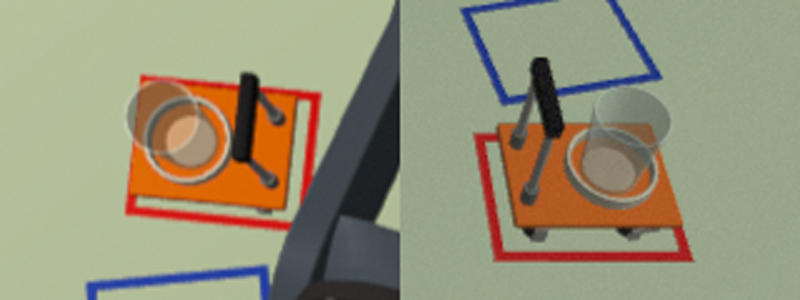

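The pictures show the caddy square in the red bay (parallax from its 40 mm deck explains the apparent shift), the tumbler standing in its ring, and the gripper clear. By the measured points it is centred within about 1 mm.

```bash
python3 -c "
from station import order
print(order.sign_off())"
```

```text
the job is handed in; nothing more can be done
None
```

The small orange caddy was rolled 84 mm straight ahead, then steered into the red bay. It sits centred within about 1 mm and square within about 1° by the scene camera, with the tumbler standing in its ring and the handle released. The job was handed in just after 12.35 s on the robot's clock. No verdict came back.

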